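# Dip the dish brush and hold it on the soap plate

### The arm

A 7-joint arm with a two-finger parallel gripper is mounted at the origin on a cart in front of the work surface, level with it; the furniture and walls round the work are solid. World frame = base frame: x ahead of the robot, y to its left, z up, the work surface at z = 0. Lengths are in m, angles in rad, forces in N, time in s.
With the tool pointing down it reaches from about 0.4 to 0.85 m from the base axis. Payload 4.4 kg.
Tool frame: the origin (TCP) lies on the centre line of the jaws, within the pads' length; the fingertips stand 14 mm ahead of it and the grasp point (between the pads) lies 5 mm behind it; z points along the fingers, y is the line along which they close (so a half turn about z gives the same grasp; the last joint's range is limited). The gripper opens to 94 mm and grips with 3 to 60 N. Pads are 16 mm wide; open, the fingers measure 119 mm over their backs; the gripper's body (75 mm by 177 mm) begins 78 mm behind the grasp point.
Start: joints at [-1.388, 0.628, 0.038, 1.517, -0.027, 0.996, -0.02], TCP at [0.16, 0.63, 0.219] pointing down, gripper open.
Joint ranges: [-3.06, 3.06], [-0.37, 2.12], [-1.25, 1.32], [0.18, 2.47], [-1.1, 4.24], [0.23, 1.98], [-2.94, 2.94]. Speed limits (rad/s): [2.57, 2.57, 3.14, 3.14, 3.14, 3.14, 3.14].

### API

Orientations are given as a unit quaternion [w, x, y, z].
In Python, from station import r gives the robot as it stands. Calls block until the motion is done:
- r.move_pose(position, orientation): joint-space move of the TCP to a pose.
- r.move_straight(position, rotation=None, feed=0.15, stop_force=None): straight line of the TCP; rotation=None keeps the orientation; feed is the mean speed in m/s. With stop_force (N) it stops when the force on the tool has changed by that much, and returns True; else False.
- r.set_joints(angles): joint-space move.
- r.command_gripper(opening): opening from 0.0 (shut) to 1.0 (fully open); the grip force is fixed at half the most; returns when the fingers have stopped.
- r.pause(seconds).
- r.inverse_kinematics(position, orientation): joint angles nearest the present ones, or None.
- r.sense(): the state.
- r.capture(name): name is "scene" or "side" or "wrist"; returns the picture (420x560x3 uint8, blue, green, red); there is no depth.
- r.camera_params(name): a dict with "mtx" (3x3 intrinsics, pixels), "R" (3x3) and "t" (3): a world point X has camera coordinates R X + t. Camera axes: x right, y down, z forward; pixel columns grow to the right and rows downward; lengths in m; the calibration is good to about 2 mm. The wrist camera is an equidistant fisheye: a pixel r from the principal point sees the ray r / f radians off the axis. A picture is of the moment at which its call begins: read the wrist's pose just before it. camera_params takes no time and is no camera call; for the wrist camera it gives the pose at the moment of the call.
A pose or a line that the arm cannot do raises r.Unreachable and nothing moves.
- r.sign_off(): hands the job in; it is judged then, once.
The state is a dict: "t": time; "qpos": joint angles; "dq": joint speeds; "tau": joint torques, N m; "tool_pos": TCP position; "tcp_rot": TCP orientation; "contact_force": force on the tool from outside, world axes, zero at the start; "ft_torque": the same for the moment, N m; "gripper_width": opening from 0.0 (shut) to 1.0 (fully open); "grip_force": force on a finger pad.
Only numpy, scipy, OpenCV 4.12 (cv2) and the standard library are available. Lean on these libraries where they do the work, as an engineer would, in place of code of your own. Each camera call takes 0.05 s, during which the arm holds its last target. There are 200 camera calls.

### The job

Get the dish brush ready for washing up: pick it up by its upright handle, dip its bristles into the blue rinse cup and lift them out again, then press the bristles straight down on the middle of the soap dispenser's spring plate until the plate is flush with the white rim round it, never pushing the plate all the way to the bottom and touching it with the brush only. Finish while still holding the brush there with the plate kept flush: do not let go. Leave the cup standing where it is and do not disturb the food tin, the salt shaker, the lemon or the onion half.

Things in the scene. Friction and masses are not known exactly. Their poses are not given: they have to be found in the camera images.
- dish_brush: Rigid round dish brush of light wood, standing upright on white bristles; 112 mm tall, about 0.09 kg. Origin: centre of its underside (bristle ends), z up along the handle. Stiff bristles 47 mm in diameter, 0 to 22 mm above the origin; head 52 mm in diameter, 22 to 38 mm; straight round handle 24 mm in diameter, 38 to 100 mm, rounded end to 112 mm. Grasp across the handle from above.
- rinse_cup: Blue open cup, loose, about 0.35 kg, 92 mm across the rim outside, 80 mm tall, wall 4 mm, narrowing somewhat towards its foot. Origin: centre of the underside, z up.
- rinse_cup_rim (a point): Centre of the cup's mouth, 80 mm above the worktop; the opening is 84 mm in diameter here.
- soap_dispenser: White round soap dispenser, fixed to the worktop, 112 mm in diameter; its rim is 60 mm above the worktop, with an opening of 84 mm in diameter in which the steel plate moves. Origin: centre of the underside, z up.
- plate_top (a point): Centre of the top of the dispenser's round flat steel plate (80 mm in diameter); moves with the plate. Unpressed it is 72 mm above the worktop, that is 12 mm proud of the rim.
- soap_plate (a joint): How far the spring plate is pressed down, in m: 0 = up (12 mm proud), 0.012 = flush with the rim, 0.024 = bottomed. The spring brings it back up when let go. It takes about 2 N to start, 6 N when flush and 10 N at the bottom.
- tuna_tin: Bystander: closed food tin, 86 mm in diameter, 40 mm tall. Origin: centre of the underside. It stands towards the back, near the wall cupboards, whose front is 590 mm ahead of the robot base axis and whose underside is 490 mm above the worktop: keep the wrist clear of them.
- salt_shaker: Bystander: salt shaker with a grey cap, 44 mm in diameter, 90 mm tall. Origin: centre of the underside.
- lemon: Bystander: yellow lemon, 71 x 53 x 51 mm, lying. Origin: centre of the underside.
- onion_half: Bystander: half a red onion, cut face up, 68 x 89 x 41 mm. Origin: centre of the underside.

How it is judged:
By the outcome, as a careful person would: the job done as asked, in the order asked, and still so for the second after the job is handed in, while the arm keeps its last pose, push and grip.
It also fails if it takes over 48 s, if anything falls off the work surface, if the arm or the gripper's body presses on something with over 40 N, if the wrist force passes 120 N, or if a joint passes its speed limit or range.

## Working session

There is one attempt and no reset: what is moved stays moved. The work goes in short steps, each a Python script; the robot and the scene stay as the last script left them, time stands still between calls to the robot, and variables do not carry over. Pictures are saved under pics/ and viewed, at most 10 in all, crops included, and the job is handed in when it is done.

```bash
ls; mkdir -p pics; python3 - <<'E'
from station import r
import cv2,numpy as np
for n in("scene","side"):
    cv2.imwrite(f"pics/{n}0.png",r.capture(n)); p=r.camera_params(n); print(n,p)
s=r.sense();print(s["t"],s["tool_pos"],s["tcp_rot"],s["contact_force"])
E
```

```text
pics
scene {'mtx': array([[540.19253021,   0.        , 287.45486478],
       [  0.        , 540.19253021, 220.93126537],
       [  0.        ,   0.        ,   1.        ]]), 'R': array([[-0.83203044, -0.55434292, -0.02071905],
       [-0.22374728,  0.36953759, -0.90187534],
       [ 0.50760468, -0.7457519 , -0.43149924]]), 't': array([0.41044466, 0.19238879, 1.61180979])}
side {'mtx': array([[452.02835957,   0.        , 275.80333118],
       [  0.        , 452.02835957, 206.94227532],
       [  0.        ,   0.        ,   1.        ]]), 'R': array([[ 0.8383864 , -0.54447704,  0.02555393],
       [-0.26057055, -0.44152259, -0.85858068],
       [ 0.4787601 ,  0.71316376, -0.51204122]]), 't': array([-0.44477639,  0.21050856,  1.08836043])}
0.1 [0.15988254 0.62946015 0.21866437] [-1.08790341e-04  1.24086980e-01  9.92270993e-01 -8.27968629e-04] [0.6106775  0.26923437 0.01358711]
```

View pics/scene0.png

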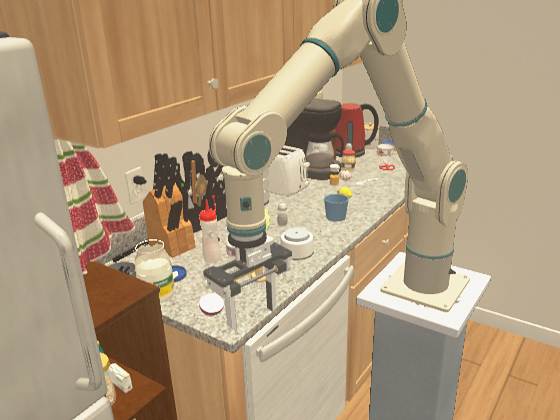

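View pics/side0.png

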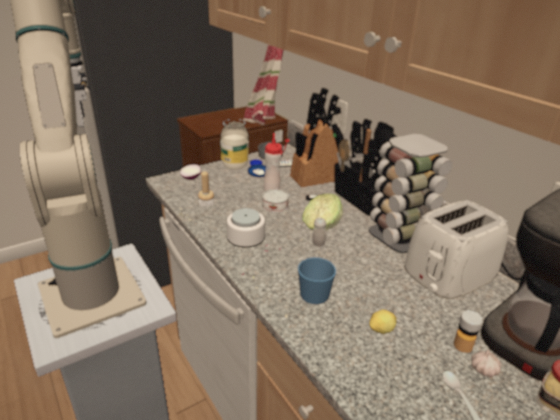

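In the side view the brush stands at about (205,187), with the handle top at (206,173). The dispenser is at (246,227) with its plate at (246,216), the cup mouth at (317,269), the salt at (320,233), the tin at (275,198), the onion at (191,172) and the lemon at (383,321). I'll cast rays from these.

```bash
cat > h.py <<'E'
from station import r
import cv2,numpy as np
def ray(n,u,v,p=None):
    p=p or r.camera_params(n);K=p["mtx"]
    x=np.array([(u-K[0,2])/K[0,0],(v-K[1,2])/K[1,1]])
    if n=="wrist":
        a=np.hypot(*x);d=np.array([*(x/max(a,1e-9)*np.sin(a)),np.cos(a)])
    else: d=np.array([*x,1.])
    return -p["R"].T@p["t"], p["R"].T@d
def onplane(n,u,v,z,p=None):
    o,d=ray(n,u,v,p);return o+d*(z-o[2])/d[2]
def project_wrist(X,p):
    c=p["R"]@X+p["t"];a=np.arctan2(np.hypot(*c[:2]),c[2]);e=c[:2]/np.hypot(*c[:2])*a
    return p["mtx"][:2,:2]@e+p["mtx"][:2,2]
E
python3 - <<'E'
from h import *
for k,u,v,z in [("brushtop",206,173,.108),("brushbase",205,195,.01),("plate",246,216,.072),("cup",317,269,.08),("salt",320,222,.09),("tin",275,197,.04),("onion",191,171,.04),("lemon",383,321,.025)]:
    print(k,onplane("side",u,v,z).round(3))
print("scene plate",onplane("scene",296,235,.072).round(3),"cup",onplane("scene",336,200,.08).round(3))
p=r.camera_params("wrist");print(p["mtx"],p["R"].T@[0,0,1],-p["R"].T@p["t"])
cv2.imwrite("pics/w0.png",r.capture("wrist"))
E
```

```text
brushtop [0.431 0.254 0.108]
brushbase [0.438 0.289 0.01 ]
plate [0.44  0.019 0.072]
cup [ 0.461 -0.282  0.08 ]
salt [ 0.583 -0.135  0.09 ]
tin [0.601 0.116 0.04 ]
onion [0.448 0.419 0.04 ]
lemon [ 0.52  -0.452  0.025]
scene plate [0.431 0.041 0.072] cup [ 0.45  -0.263  0.08 ]
[[325.1922621    0.         275.82540408]
 [  0.         325.1922621  206.7534578 ]
 [  0.           0.           1.        ]] [ 0.23352157 -0.06078312 -0.97044994] [0.09253974 0.64707633 0.38407714]
```

View pics/w0.png

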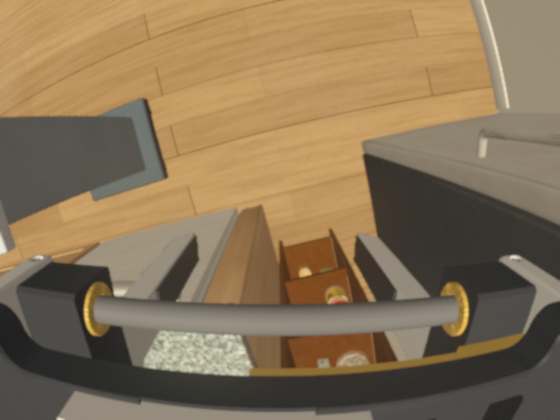

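The wrist picture is mostly floor and gripper and doesn't show the targets yet. I'll move above the brush and look again.

```bash
python3 - <<'E'
from h import *
Q=[0,0,1,0]
for P in([.40,.27,.25],[.435,.27,.08],[.44,.03,.25],[.455,-.27,.25]):
    print(r.inverse_kinematics(P,Q))
r.move_pose([.40,.27,.25],Q)
p=r.camera_params("wrist");cv2.imwrite("pics/w1.png",r.capture("wrist"));np.savez("pics/w1.npz",**p)
print(r.sense()["t"],r.sense()["tool_pos"],[project_wrist(np.array(X),p).round() for X in([.435,.27,.112],[.435,.27,0])])
E
```

```text
[-0.68546656  0.3513553   0.04523885  1.93186686 -0.02056061  0.8588057
  0.94124247]
[-0.5828934   0.64761809 -0.0407232   2.02074342  0.05381204  0.4742184
  0.90753519]
[-0.30779996  0.29598778  0.22740113  2.03347002 -0.08994789  0.82135365
  1.5421893 ]
[-0.02823998  0.51972456  0.77883827  1.82937489 -0.43604233  0.97198012
  2.50773571]
1.7917 [0.39963872 0.271261   0.24991502] [array([274., 236.]), array([275., 208.])]
```

View pics/w1.png

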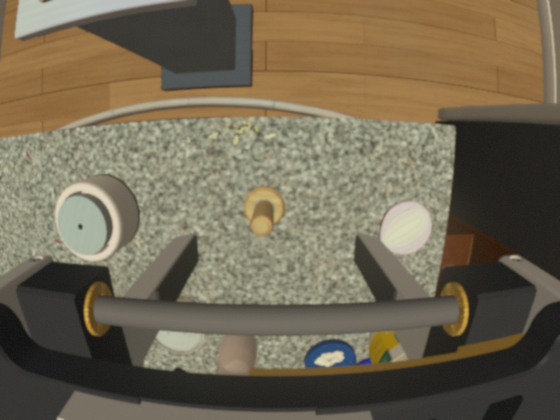

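The brush shows its handle top at about (261,226) and its head at (264,206). The plate is centred near (85,224) with a dark dot at (80,226). The onion is at (406,228) and the bottle at (237,355). Next I'll compute these with ellipse fits.

```bash
python3 - <<'E'
from h import *
p=dict(np.load("pics/w1.npz"));im=cv2.imread("pics/w1.png");hsv=cv2.cvtColor(im,cv2.COLOR_BGR2HSV)
m=cv2.inRange(hsv,(8,90,60),(30,255,255));m[:170]=0;m[250:]=0;m[:,:230]=0;m[:,300:]=0
ys,xs=np.nonzero(m);print("brush bbox",xs.min(),xs.max(),ys.min(),ys.max(),len(xs))
u=(xs.min()+xs.max())/2
hd=[onplane("wrist",a,b,.034,p).round(4) for a,b in((xs.min(),ys[xs==xs.min()].mean()),(xs.max(),ys[xs==xs.max()].mean()),(xs[ys==ys.min()].mean(),ys.min()))]
print("head L R top",hd)
print("tip",onplane("wrist",261,226,.106,p))
print("plate dot",im[226,80],onplane("wrist",80,226,.072,p),onplane("wrist",85,224,.072,p))
pl=cv2.inRange(hsv,(70,12,60),(105,255,230));pl[:170]=0;pl[275:]=0;pl[:,:45]=0;pl[:,145:]=0
c=max(cv2.findContours(pl,0,2)[0],key=cv2.contourArea);print("plate",cv2.fitEllipse(c),cv2.contourArea(c))
e=cv2.fitEllipse(c)[0];print(onplane("wrist",*e,.072,p))
P=np.array([onplane("wrist",*q[0],.072,p) for q in cv2.convexHull(c)]);print(cv2.minEnclosingCircle(P[:,:2].astype(np.float32)))
for k,u,v,z in(("onion",406,228,.041),("bottlebase",237,345,0)):print(k,onplane("wrist",u,v,z,p).round(3))
E
```

```text
brush bbox 244 284 186 235 1425
head L R top [array([0.4254, 0.2331, 0.034 ]), array([0.4259, 0.2816, 0.034 ]), array([0.3996, 0.2557, 0.034 ])]
tip [0.42691167 0.25683554 0.106     ]
plate dot [51 58 56] [0.44115766 0.02410563 0.072     ] [0.43832323 0.03268495 0.072     ]Traceback (most recent call last):
  File "<stdin>", line 11, in <module>
ValueError: max() iterable argument is empty
```

```bash
python3 - <<'E'
from h import *
Q=[0,0,1,0]
r.move_straight([.426,.257,.20],Q,feed=.2)
print(r.move_straight([.426,.257,.070],feed=.12,stop_force=8))
r.command_gripper(0.0);s=r.sense();print(s["gripper_width"]*94,s["grip_force"],s["tool_pos"],s["contact_force"])
r.move_straight([.426,.257,.26],feed=.15)
s=r.sense();print(s["t"],s["gripper_width"]*94,s["grip_force"],s["tool_pos"],s["contact_force"])
# look at the plate, then the cup
for n,P in(("wp",[.40,.06,.28]),("wc",[.43,-.22,.28])):
    r.move_pose(P,Q)
    p=r.camera_params("wrist");cv2.imwrite(f"pics/{n}.png",r.capture("wrist"));np.savez(f"pics/{n}.npz",**p)
s=r.sense();print(s["t"],s["gripper_width"]*94,s["tool_pos"])
a=[cv2.imread(f"pics/{n}.png")[:,:] for n in("wp","wc")]
cv2.imwrite("pics/both.png",cv2.resize(np.hstack(a),(800,300)))
E
```

```text
False
23.553722368684447 29.9999475851655 [0.4259596  0.25699396 0.06996034] [ 0.24166362  0.87661061 -0.67599056]
5.9667 23.686087178810524 29.99981120112352 [0.42547882 0.25666628 0.25925623] [ 0.46289742 -1.48581967 -0.226951  ]
7.975 23.492136586659637 [ 0.43075288 -0.21780967  0.2797776 ]
```

View pics/both.png

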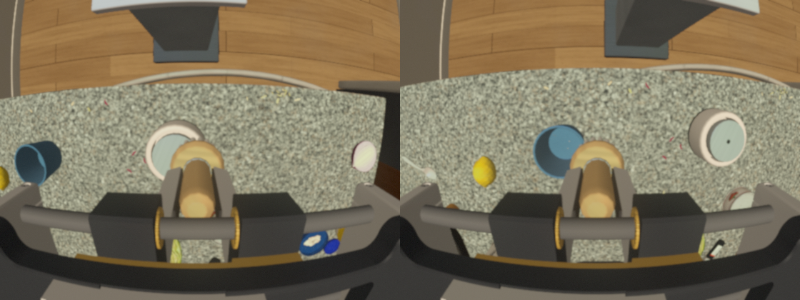

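The left half (from above the plate) and the right half (near the cup) both show the brush upright in the jaws. In the full-size right picture the cup mouth is near (225,210) and the plate near (459,197). I'll fit circles on back-projected contours.

```bash
cat > fit.py <<'E'
from h import *
from scipy.optimize import least_squares
def fit(P,R):
    return least_squares(lambda c:np.hypot(P[:,0]-c[0],P[:,1]-c[1])-R,P[:,:2].mean(0),loss="soft_l1",f_scale=.001)
E
python3 - <<'E'
from fit import *
im=cv2.imread("pics/wc.png");p=dict(np.load("pics/wc.npz"));hsv=cv2.cvtColor(im,cv2.COLOR_BGR2HSV)
print("plate hsv",hsv[197,450],hsv[210,470],"white",hsv[190,412],"cup in",hsv[200,230],hsv[225,195])
s=hsv[190,440].astype(int);print(s)
g=cv2.inRange(hsv,(70,18,60),(110,90,255));g[:150]=0;g[260:]=0;g[:,:400]=0;g[:,500:]=0
g=cv2.morphologyEx(g,cv2.MORPH_OPEN,np.ones((3,3)))
c=max(cv2.findContours(g,0,1)[0],key=cv2.contourArea);print(cv2.boundingRect(c),cv2.contourArea(c))
P=np.array([onplane("wrist",*q[0],.072,p) for q in cv2.convexHull(c)]);f=fit(P,.040);print("plate",f.x,np.abs(f.fun).max(),cv2.minEnclosingCircle(P[:,:2].astype(np.float32)))
print("dot",onplane("wrist",459,198,.072,p))
for n,box in(("wc",(170,260,170,260)),("wp",(15,95,190,265))):
    im2=cv2.imread(f"pics/{n}.png");p2=dict(np.load(f"pics/{n}.npz"));h2=cv2.cvtColor(im2,cv2.COLOR_BGR2HSV)
    b=cv2.inRange(h2,(95,90,20),(118,255,255));k=np.zeros_like(b);k[box[2]:box[3],box[0]:box[1]]=255;b&=k
    c=max(cv2.findContours(b,0,1)[0],key=cv2.contourArea);x,y,w,h=cv2.boundingRect(c);print(n,(x,y,w,h))
    q=c[:,0];e=q[q[:,0]<x+w*.4]
    P=np.array([onplane("wrist",*a,.08,p2) for a in e]);f=fit(P,.046);print("cup",f.x,np.abs(f.fun).max(),len(e))
a=im[140:270,140:280];bb=im[140:270,385:525]
cv2.imwrite("pics/crop.png",cv2.resize(np.hstack([a,bb]),None,fx=2.8,fy=2.8))
E
```

```text
plate hsv [ 49  26 187] [ 47  26 186] white [ 19  53 140] cup in [ 97  92 149] [95 45 74]
[ 49  26 185]Traceback (most recent call last):
  File "<stdin>", line 7, in <module>
ValueError: max() iterable argument is empty
```

```bash
python3 - <<'E'
from fit import *
im=cv2.imread("pics/wc.png");p=dict(np.load("pics/wc.npz"));hsv=cv2.cvtColor(im,cv2.COLOR_BGR2HSV)
g=cv2.inRange(hsv,(36,15,150),(75,60,220));g[:150]=0;g[260:]=0;g[:,:400]=0;g[:,500:]=0
g=cv2.morphologyEx(g,cv2.MORPH_OPEN,np.ones((3,3)))
c=max(cv2.findContours(g,0,1)[0],key=cv2.contourArea);print(cv2.boundingRect(c),cv2.contourArea(c))
P=np.array([onplane("wrist",*q[0],.072,p) for q in cv2.convexHull(c)]);f=fit(P,.040);print("plate",f.x,np.abs(f.fun).max(),cv2.minEnclosingCircle(P[:,:2].astype(np.float32)))
print("dot",onplane("wrist",459,198,.072,p))
for n,box in(("wc",(170,260,160,260)),("wp",(10,95,180,270))):
    im2=cv2.imread(f"pics/{n}.png");p2=dict(np.load(f"pics/{n}.npz"));h2=cv2.cvtColor(im2,cv2.COLOR_BGR2HSV)
    b=cv2.inRange(h2,(90,38,20),(120,255,255));k=np.zeros_like(b);k[box[2]:box[3],box[0]:box[1]]=255;b&=k
    b=cv2.morphologyEx(b,cv2.MORPH_OPEN,np.ones((3,3)))
    c=max(cv2.findContours(b,0,1)[0],key=cv2.contourArea);x,y,w,h=cv2.boundingRect(c);print(n,(x,y,w,h))
    q=c[:,0];e=q[q[:,0]<x+w*.4]
    P=np.array([onplane("wrist",*a,.08,p2) for a in e]);f=fit(P,.046);print("cup",f.x,np.abs(f.fun).max(),len(e))
a=im[140:270,140:280];bb=im[140:270,385:525]
cv2.imwrite("pics/crop.png",cv2.resize(np.hstack([a,bb]),None,fx=2.8,fy=2.8))
E
```

```text
(434, 168, 48, 58) 2066.0
plate [0.44040834 0.02314888] 0.0020422205651672715 ((0.44018635153770447, 0.02280144765973091), 0.03916071355342865)
dot [0.44118921 0.02383714 0.072     ]
wc (186, 175, 71, 75)
cup [ 0.46035284 -0.27771543] 0.0014440304271339105 89
wp (20, 198, 65, 62)
cup [ 0.45995705 -0.2763536 ] 0.011444840395695197 80
```

View pics/crop.png

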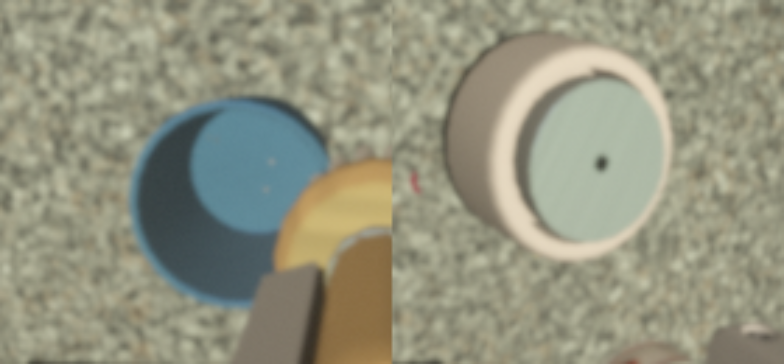

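Both fits agree: the cup is at (0.460, -0.277) and the plate at (0.441, 0.0235), matching the dark dot. Next I'll dip, lift and go above the plate.

```bash
python3 - <<'E'
from h import *
C=[.460,-.277];D=[.4407,.0235]
def st():
    s=r.sense();print(round(s["t"],2),s["tool_pos"].round(4),s["contact_force"].round(2),round(s["gripper_width"]*94,1))
r.move_straight(C+[.25],feed=.2);st()
print(r.move_straight(C+[.100],feed=.12,stop_force=8));r.pause(.3);st()
r.move_straight(C+[.25],feed=.15);st()
r.move_straight(D+[.25],feed=.25);r.move_straight(D+[.155],feed=.1);r.pause(.4);st()
cv2.imwrite("pics/s1.png",r.capture("side"))
p=r.camera_params("side")
im=cv2.imread("pics/s1.png")[150:360,170:380];cv2.imwrite("pics/s1c.png",cv2.resize(im,(600,600),interpolation=cv2.INTER_CUBIC))
E
```

```text
8.48 [ 0.4597 -0.2757  0.2497] [-0.14  0.68 -0.32] 23.5
False
10.18 [ 0.4602 -0.2771  0.1003] [-0.17  0.16 -1.43] 23.4
11.33 [ 0.4595 -0.2766  0.2493] [-0.67  0.2  -1.15] 23.4
14.19 [0.4408 0.0235 0.1552] [ 0.4  -0.71 -1.06] 23.4
```

View pics/s1c.png

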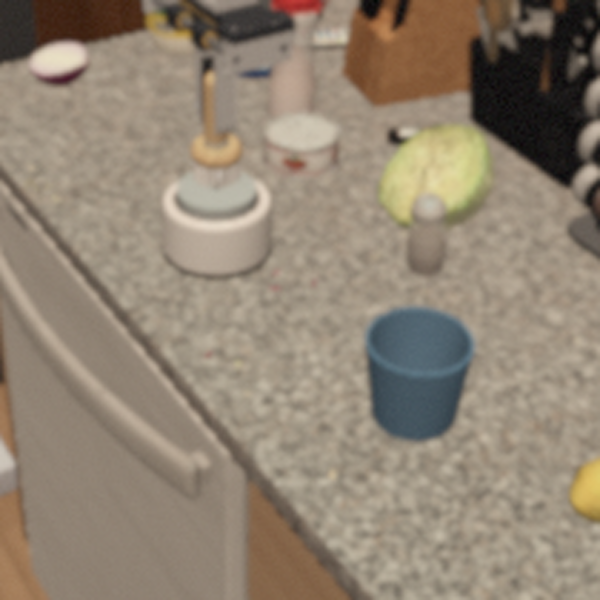

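The side view shows the brush centred above the plate at crop (216,190), and the cup standing at (418,372). I'll press in steps and log the force.

```bash
python3 - <<'E'
from h import *
D=[.4407,.0235]
for z in(.148,.144,.141,.139,.136,.133,.1305):
    r.move_straight(D+[z],feed=.03);r.pause(.3)
    F=[]
    for _ in range(4): r.pause(.04);s=r.sense();F.append(s["contact_force"])
    print(z,round(s["t"],2),s["tool_pos"].round(4),np.mean(F,0).round(2))
cv2.imwrite("pics/s2.png",r.capture("side"))
a=[cv2.resize(cv2.imread(f"pics/{n}.png")[180:260,206:286],(400,400),interpolation=cv2.INTER_CUBIC) for n in("s1","s2")]
cv2.imwrite("pics/s2c.png",np.hstack(a))
E
```

```text
0.148 15.09 [0.4407 0.0235 0.148 ] [ 0.06 -0.03 -0.74]
0.144 15.84 [0.4407 0.0235 0.144 ] [-0.    0.01 -0.99]
0.141 16.56 [0.4409 0.0235 0.1411] [1.18 0.19 1.36]
0.139 17.27 [0.4408 0.0235 0.139 ] [ 1.53 -0.23  1.94]
0.136 17.99 [0.4408 0.0235 0.1361] [1.89 0.14 2.45]
0.133 18.71 [0.4408 0.0235 0.1331] [2.13 0.51 4.05]
0.1305 19.43 [0.4408 0.0235 0.1305] [1.99 0.02 4.95]
```

View pics/s2c.png

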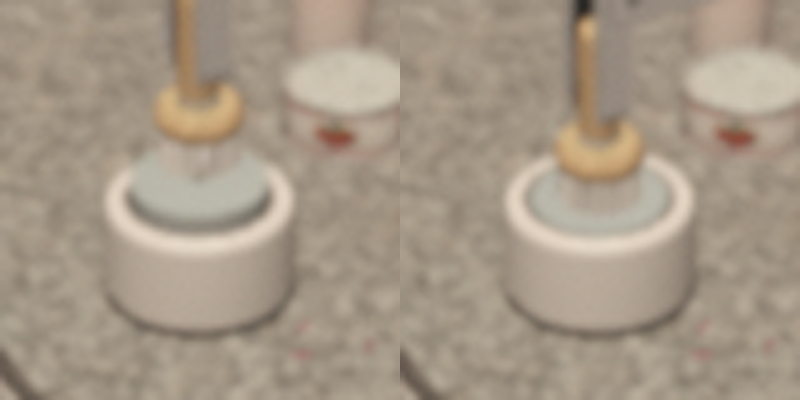

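The plate looks level with the rim, and the force change of 5.9 N matches about 11.5–12 mm of travel. I'll make the last half millimetre, check, and hand in.

```bash
python3 - <<'E'
from h import *
r.move_straight([.4407,.0235,.130],feed=.03);r.pause(.5)
F=[]
for _ in range(8): r.pause(.04);s=r.sense();F.append(s["contact_force"])
print(s["t"],s["tool_pos"].round(4),np.mean(F,0).round(2),s["grip_force"])
print(r.sign_off())
E
```

```text
20.5583 [0.4408 0.0235 0.13  ] [2.26 0.52 5.22] 30.000961103942245
the job is handed in; nothing more can be done
None
```

I dipped the brush in the rinse cup and lifted it out, then pressed it onto the plate and handed the job in at 20.6 s, still gripping it. By position (about 12 mm of travel) and force (about 6 N) the plate is flush with the rim; the last picture, taken 0.5 mm higher, showed it about level, and the sign-off gave no verdict.

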